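Push a pocket tape through the sprung flap of a tool-return box

TASK

Put the black and yellow pocket tape back into the grey tool-return box: keeping hold of it, feel for the slot in the steel top plate and push the tape down through it against the sprung flap. Let go when the fingers get down to the plate, and press the tape on down from above with the closed fingers if the flap still holds it, so that it drops inside and the flap springs shut. Work with a light touch - come down slowly, and never press or knock on the box, its plate or its flap with more than 60 N - and leave the other things on the table where they are.

Things in the scene. Friction and masses are not known exactly. Their poses are not given: they have to be found in the camera images.
- pocket_tape: pocket tape, black case with yellow round faces, standing upright, 0.35 kg, 32 (x) x 77 (y) x 60 (z) mm over all. Origin: centre of its underside, z up. Flat sides face its +x and -x: grip across them. The solid case is 30 mm between them (centred 1 mm to +x of the origin) and 68 mm long (y from -29 to +39 mm); belt clip and hook beyond that do not catch.
- box: grey steel tool-return box fixed to the table, 150 (x) x 130 (y) mm, under a 4 mm steel top plate (180 x 134 mm). Origin: centre of its underside, x along its 150 mm side, z up. The tape goes in upright, flat sides towards the box's +x and -x. Two 3 mm high screw heads stand on the plate 58 mm in x and 50 mm either way in y from the slot's centre. Inner floor (rubber): 12 mm above the table.
- box_top (a point): point on the box's centre line, 140 mm above the table, level with the plate's upper face. The plate's one straight slot is 36 mm wide along the box's x and 86 mm long along its y, centred on this point in y. But the plate is adjustable and is clamped anywhere up to 14 mm either way, so the slot's centre lies between -14 and +14 mm from here along the box's x; it is not measured: feel for it.
- flap (a joint): sprung flap, rad: 0 shut, grows as it is pushed down, at most 1.45. It lies under the slot's straight walls, 13 mm below the plate's upper face, hinged 8 mm beyond the slot's -x edge, 47 mm long. Pushing it open takes about 6 to 12 N, more than the tape weighs, and it may then clamp the released tape against the slot's +x wall until its foot is some 35 to 55 mm below the plate's upper face.
- weight: ground steel weight with a black knob, 40 x 62 x 51 mm; origin under its centre. Bystander.
- foil_tape: roll of white tape lying flat, 100 mm across, 38 mm high; origin under its centre. Bystander.
- half_cover: cream half elbow cover, 121 x 120 x 51 mm; origin under its centre. Bystander.
Things that resemble listed ones, but are neither listed nor needed, are in the scene too. Of the things like the pocket_tape, leave any that is orange or pink; of the rest the larger one is meant.

How it is judged:
By the outcome, as a careful person would: the job done as asked, in the order asked, and still so for the second after the job is handed in, with the robot touching nothing.
It also fails if it takes over 64 s, if anything falls off the work surface, if the arm or the gripper's body presses on something with over 40 N, if the wrist force passes 120 N, or if a joint passes its speed limit or range.

ROBOT

A 7-joint arm with a two-finger parallel gripper is mounted at the origin on a cart in front of the work surface, level with it; the furniture and walls round the work are solid. World frame = base frame: x ahead of the robot, y to its left, z up, the work surface at z = 0. Lengths are in m, angles in rad, forces in N, time in s.
With the tool pointing down it reaches from about 0.4 to 0.9 m from the base axis. Payload 5.5 kg.
Tool frame: the origin (TCP) lies between the finger pads; the fingertips stand 14 mm ahead of it and the grasp point (between the pads) lies 5 mm behind it (tip_extent is the distance from the TCP to the fingertips, in m); z points along the fingers, y is the line along which they close (so a half turn about z gives the same grasp; the last joint's range is limited). The gripper opens to 85 mm and grips with 20 to 120 N. Pads are 22 mm wide; open, the fingers measure 114 mm over their backs; the gripper's body (76 mm by 85 mm) begins 54 mm behind the grasp point. The pads swing forward as they close: fully open they stand 13 mm farther back than shut.
Start: joints at [-0.85, 0.501, -0.427, 1.55, 0.221, 1.138, -0.21], TCP at [0.287, 0.583, 0.245] pointing down, gripper open.
Joint ranges: [-2.88, 2.88], [-0.31, 2.03], [-1.54, 1.56], [0.2, 2.42], [-1.41, 4.55], [0.19, 2.02], [-2.57, 2.57]. Speed limits (rad/s): [2.57, 2.57, 3.14, 3.14, 3.14, 3.14, 3.14].

INTERFACE

Orientations are given as a rotation vector (axis times angle).
In Python, from station import state, grab_frame, camera_model, job_done, look_for, mark_of, tip_extent gives the robot as it stands.
- The arm moves only by the shell command python3 -m inch 'ROWS' [OPENING]. ROWS is JSON, one flat list of numbers, 4 for each row, row after row: the shift along the tool's x, y, z in m, then the turn about the tool's z in rad. In form: [tx, ty, tz, turn, tx, ty, tz, turn, ...]. A call has 1 to 20 rows; each row is the pose to reach, as a shift and turn from the pose commanded when the call began, along the tool's axes at that moment; what a row does not reach only later rows make up. A row lasts 1/12 s, in which the tool goes at most 41.7 mm and 7.16 degrees, less where a joint would pass 70% of its speed; a pose out of reach is approached as far as the arm can. A call with a gripper value outside its range is refused whole. OPENING is the finger opening in m, from 0 to 0.0854, set as the call begins (- or left out, the last holds). The fingers move at their own pace and stop on an object; the grip force is fixed at half the most. Time passes only in rows, so rows that repeat a pose let the fingers close. It gives the time, the measured TCP pose, the force, the opening and the grip force at its end, in the units of the state.
- state(): the state, without advancing time (a new reading comes with each control period).
- grab_frame(name): name is "scene" or "top"; returns the picture (400x640x3 uint8, blue, green, red); there is no depth.
- camera_model(name): a dict with "mtx" (3x3 intrinsics, pixels), "D" ([k1, k2, p1, p2, k3] as OpenCV has them; the pictures are not rectified), "R" (3x3) and "t" (3): a world point X has camera coordinates R X + t. Camera axes: x right, y down, z forward; pixel columns grow to the right and rows downward; lengths in m; the calibration is good to about 2 mm. A picture is of the moment at which its call begins. camera_model takes no time and is no camera call.
- job_done(): hands the job in; it is judged then, once.
Trained networks look in the newest picture that a camera, given by its name, has taken for a name from the list of things; names that differ only in an ending like _2 or _b are one class to them, and where a whole thing is asked for, a point or a joint stands for the part that bears it (a point fixed in the world has none). Each returns a list of dicts, best first, with "score" (0 to 1); they miss things now and then, are a little off and sometimes report something else, mostly with a low value. They report only what shows in the picture. A call takes as long as a camera call. They do not tell look-alikes from the thing itself.
- look_for(name, camera): "box" ([centre column, centre row, width, height] in pixels, round what is visible of it).
- mark_of(name, camera): "pixel" ([column, row] in pixels: a listed point, or the origin of a listed thing).
The state is a dict: "t": time; "joint_pos": joint angles; "qvel": joint speeds; "joint_torque": joint torques, N m; "ee_pos": TCP position; "eef_rot": TCP orientation; "force": force on the tool from outside, world axes, zero at the start; "wrist_torque": the same for the moment, N m; "gripper_width": opening from 0.0 (shut) to 1.0 (fully open); "grip_force": force on a finger pad.
Only numpy, scipy, OpenCV 4.12 (cv2) and the standard library are available. Lean on these libraries where they do the work, as an engineer would, in place of code of your own. Each camera call takes 0.05 s, during which the arm holds its last target. There are 200 camera calls.

## Working session

There is one attempt and no reset: what is moved stays moved. The work goes in short steps, Python scripts to look and compute and a shell command to move; the robot and the scene stay as the last step left them, time stands still between calls to the robot, and variables do not carry over. Pictures are saved under pics/ and viewed, at most 10 in all, crops included, and the job is handed in when it is done.

```bash
mkdir -p pics; ls; python3 - <<'E'
from station import *
import cv2
s=state();print(s)
for c in("scene","top"):
    cv2.imwrite(f"pics/{c}0.png",grab_frame(c))
    m=camera_model(c);print(c,m)
    for n in("pocket_tape","box"):
        print(n,look_for(n,c),mark_of(n,c))
    print(mark_of("box_top",c))
E
```

```text
pics
{'t': 0.0, 'joint_pos': array([-0.84977531,  0.50185778, -0.42677769,  1.55146712,  0.2207815 ,
        1.13828499, -0.21030049]), 'qvel': array([-1.60918482e-03,  5.35145025e-04,  1.96172172e-04, -7.24085120e-04,
        6.54753849e-05, -7.20687498e-04,  3.06799362e-04]), 'joint_torque': array([-7.12487690e-04, -5.69515765e+01, -5.81654549e+00, -2.80946553e+01,
        1.06875325e-02,  1.18970132e-02, -4.62730441e-07]), 'ee_pos': array([0.28704036, 0.58243713, 0.24424476]), 'eef_rot': array([-7.12702010e-01, -3.05914402e+00,  2.97546655e-03]), 'force': array([ 0.02408291, -0.18418909, -0.90362448]), 'wrist_torque': array([0.02469093, 0.00347272, 0.02717009]), 'grip_force': 0.0, 'gripper_width': 0.9959311052446178}
scene {'mtx': array([[487.18626626,   0.        , 313.57899275],
       [  0.        , 487.18626626, 191.88339639],
       [  0.        ,   0.        ,   1.        ]]), 'D': array([-0.06131442,  0.        ,  0.        ,  0.        ,  0.        ]), 'R': array([[ 0.70095174, -0.71310993,  0.01186948],
       [-0.49235449, -0.49586659, -0.71533445],
       [ 0.51599778, 
[... 889 characters left out ...]
76765,  0.00363747],
       [-0.99599703,  0.02085028, -0.08692057],
       [ 0.08682454, -0.00546968, -0.9962086 ]]), 't': array([0.00609337, 0.5492564 , 1.46128108])}
pocket_tape [{'box': [393.1, 238.3, 26.2, 16.3], 'score': 0.83}, {'box': [364.5, 210.4, 23.6, 16.1], 'score': 0.76}, {'box': [331.7, 202.1, 19.4, 12.0], 'score': 0.56}, {'box': [380.1, 162.9, 37.5, 38.6], 'score': 0.25}] [{'pixel': [391.5, 236.7], 'score': 0.67}, {'pixel': [365.8, 214.0], 'score': 0.64}, {'pixel': [360.9, 238.7], 'score': 0.57}, {'pixel': [332.6, 202.5], 'score': 0.5}]
box [{'box': [278.9, 201.8, 56.2, 75.1], 'score': 0.62}] [{'pixel': [286.8, 206.9], 'score': 0.87}]
[{'pixel': [278.6, 203.7], 'score': 0.92}]
```

View pics/scene0.png

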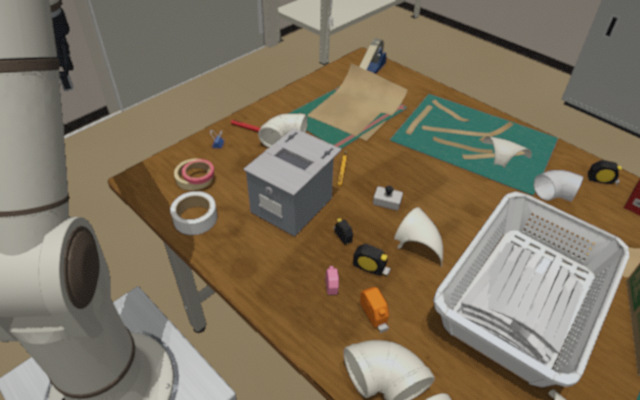

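View pics/top0.png

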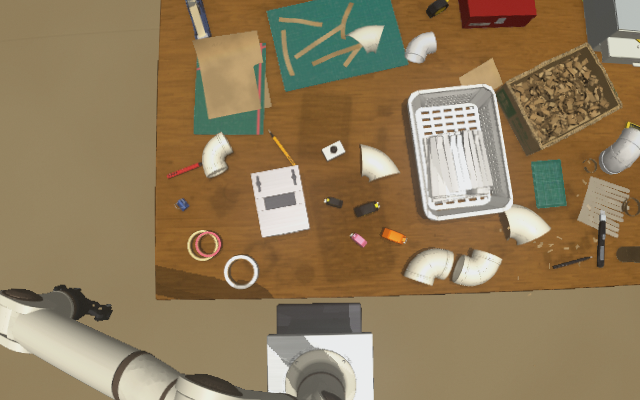

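The scene picture shows black/yellow tapes at scene (370,260) and (344,231), plus a third far off at (604,172); top has them at (367,209), (332,202) and (437,7). The box is at scene (290,180) and top (280,202). I'll zoom in to compare sizes and get the yaw.

```bash
cat > h.py <<'E'
from station import *
import numpy as np, cv2
def ray(c,p):
    m=camera_model(c);q=cv2.undistortPoints(np.array([[p]],float),m["mtx"],m["D"])[0,0]
    R,t=m["R"],m["t"];return -R.T@t, R.T@np.array([q[0],q[1],1])
def onz(c,p,z):
    o,d=ray(c,p);return o+d*(z-o[2])/d[2]
def proj(c,X):
    m=camera_model(c);return cv2.projectPoints(np.array(X,float).reshape(-1,3),cv2.Rodrigues(m["R"])[0],m["t"],m["mtx"],m["D"])[0][:,0]
E
python3 - <<'E'
from h import *
t=cv2.imread("pics/top0.png");s=cv2.imread("pics/scene0.png")
def cr(i,x,y,w,h,k): return cv2.resize(i[y:y+h,x:x+w],(w*k,h*k),interpolation=cv2.INTER_CUBIC)
a=cr(t,320,185,66,50,6)   # 396x300
b=cr(s,330,215,66,66,6)[:300]
b=cr(s,330,223,66,50,6)
c=cr(t,245,160,66,85,6)[:600]
d=cr(s,575,150,65,50,6)
e=cr(t,410,0,65,50,6)
o=np.zeros((600,792,3),np.uint8)
o[:300,:396]=a;o[:300,396:792]=b
o[300:600,:390]=d;o[300:600,396:786]=e
cv2.imwrite("pics/z1.png",o)
cv2.imwrite("pics/z2.png",np.hstack([cr(t,245,160,66,80,6)[:480],cr(s,245,130,100,120,4)[:480,:400]]))
for c,p in(("top",(367,209)),("top",(332,202)),("top",(437,7)),("scene",(370,262)),("scene",(344,233)),("scene",(604,174))): print(c,p,onz(c,p,.03).round(3), np.linalg.norm(onz(c,p,.03)-ray(c,p)[0]).round(3))
print("boxtop",onz("top",(278.6,203.7),.14),onz("scene",(289.8,162.9),.14))
E
```

```text
top (367, 209) [ 0.524 -0.152  0.03 ] 1.485
top (332, 202) [ 0.547 -0.048  0.03 ] 1.48
top (437, 7) [ 1.165 -0.399  0.03 ] 1.699
scene (370, 262) [ 0.514 -0.154  0.03 ] 1.024
scene (344, 233) [ 0.535 -0.063  0.03 ] 1.069
scene (604, 174) [ 1.151 -0.402  0.03 ] 1.422
boxtop [0.53608668 0.10313402 0.14      ] [0.52583736 0.09597396 0.14      ]
```

View pics/z1.png

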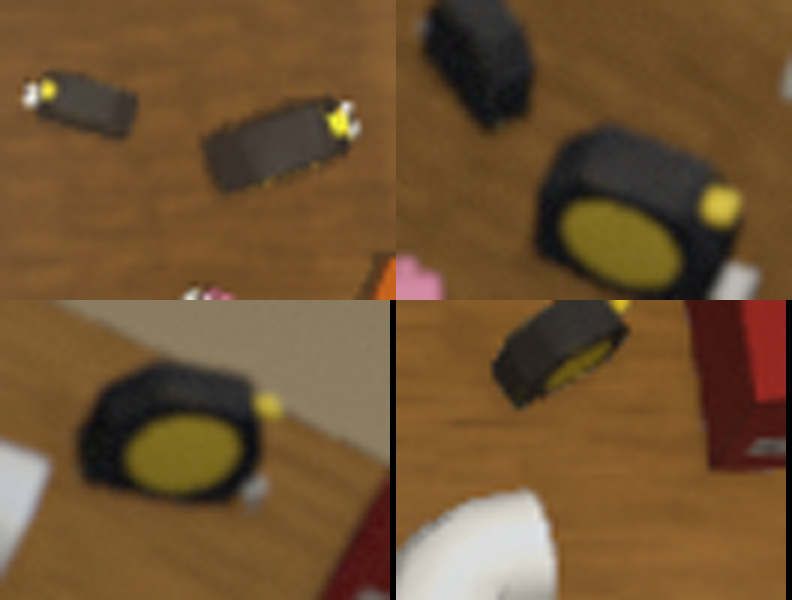

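View pics/z2.png

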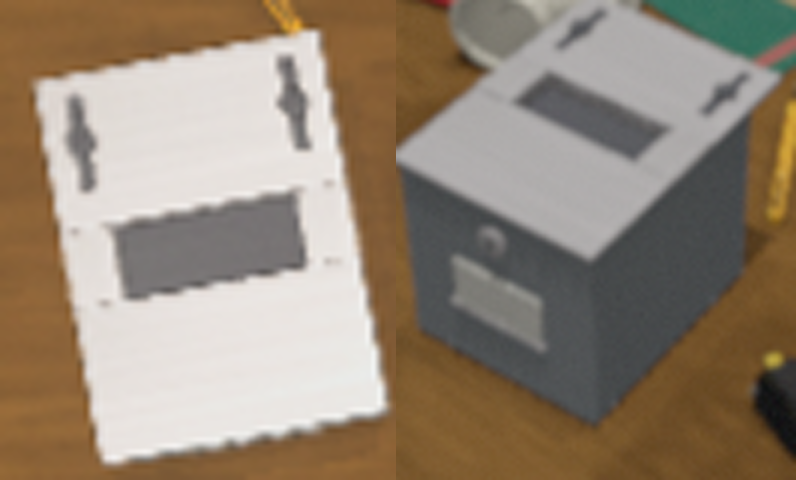

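The third black/yellow tape is beyond reach (1.2 m), and the near one's case measures 67 mm against 48 mm for the small one. So the target is the one at top (367,209). The slot shows at top ≈(280,201). Next I'll fit the model outlines.

```bash
cat >> h.py <<'E'
from scipy.optimize import minimize
def mask(img,roi,hull,seed):
    x,y,w,h=roi;k=8
    g=cv2.resize(cv2.cvtColor(img,cv2.COLOR_BGR2GRAY)[y:y+h,x:x+w],None,fx=k,fy=k,interpolation=cv2.INTER_CUBIC)
    th,m=cv2.threshold(g,0,255,cv2.THRESH_BINARY_INV+cv2.THRESH_OTSU)
    n,l=cv2.connectedComponents(m)
    m=(l==l[int((seed[1]-y+.5)*k),int((seed[0]-x+.5)*k)]).astype(np.uint8)
    if hull:
        c=np.vstack(cv2.findContours(m,0,2)[0]);m=cv2.fillConvexPoly(np.zeros_like(m),cv2.convexHull(c),1)
    return m
def fit(views,pts,p0):
    "views: (camera, mask, roi); pts: local points; p=x,y,yaw"
    def cost(p):
        c,s=np.cos(p[2]),np.sin(p[2]);X=pts@np.array([[c,s,0],[-s,c,0],[0,0,1]])+[p[0],p[1],0];e=0
        for cam,m,(x,y,w,h) in views:
            q=((proj(cam,X)-[x,y]+.5)*8)
            P=cv2.fillConvexPoly(np.zeros_like(m),cv2.convexHull((q*16).astype(np.int32)),1,shift=4)
            e+=1-(P&m).sum()/(P|m).sum()
        return e
    S=np.array([p0,p0+np.array([.012,0,0]),p0+np.array([0,.012,0]),p0+np.array([0,0,.12])])
    r=minimize(cost,p0,method="Nelder-Mead",options=dict(initial_simplex=S,xatol=1e-4,fatol=1e-5))
    return r.x.round(4),round(r.fun,3)
def boxpts(x0,x1,y0,y1,z0,z1): return np.array([[a,b,c] for a in(x0,x1) for b in(y0,y1) for c in(z0,z1)])
E
python3 - <<'E'
from h import *
t=cv2.imread("pics/top0.png");s=cv2.imread("pics/scene0.png")
rt=(350,193,36,32);rs=(352,238,40,40)
vt=("top",mask(t,rt,1,(363,210)),rt);vs=("scene",mask(s,rs,1,(366,247)),rs)
P=boxpts(-.015,.015,-.034,.034,0,.06);p0=np.array([.52,-.152,.32])
for v in([vt],[vs],[vt,vs]):print("tape",fit(v,P,p0))
rt=(258,186,44,30);rs=(272,143,44,32)
vt=("top",mask(t,rt,1,(280,201)),rt);vs=("scene",mask(s,rs,1,(293,159)),rs)
P=boxpts(-.018,.018,-.043,.043,.14,.14)
for v in([vt],[vs],[vt,vs]):print("slot",fit(v,P,np.array([.54,.1,.15])))
E
```

```text
tape (array([ 0.5405, -0.1677, -0.5168]), np.float64(0.737))
tape (array([ 0.5179, -0.1506,  0.1279]), np.float64(0.114))
tape (array([ 0.5174, -0.1506,  0.1081]), np.float64(0.872))
slot (array([0.545 , 0.1007, 0.1671]), np.float64(0.059))
slot (array([0.5414, 0.1028, 0.1547]), np.float64(0.054))
slot (array([0.5433, 0.1017, 0.1693]), np.float64(0.202))
```

```bash
python3 - <<'E'
from h import *
t=cv2.imread("pics/top0.png");s=cv2.imread("pics/scene0.png")
g=cv2.cvtColor(t,cv2.COLOR_BGR2GRAY)
print(g[200:222,350:384])
rt=(350,197,30,24);k=8
P=boxpts(-.015,.015,-.034,.034,0,.06);p0=np.array([.52,-.152,.32])
rs=(352,238,40,40);vs=("scene",mask(s,rs,1,(366,247)),rs)
print(cv2.minAreaRect(cv2.findContours(vs[1],0,2)[0][0]))
G=cv2.resize(t[197:221,350:380].max(2),None,fx=k,fy=k,interpolation=cv2.INTER_CUBIC)
for th in(75,85):
  l=cv2.connectedComponents((G<th).astype(np.uint8))[1];m=(l==l[13*8,13*8]).astype(np.uint8)
  r=cv2.minAreaRect(cv2.findContours(m,0,2)[0][0]);print(th,m.sum()/64,r)
  vt=("top",m,rt)
  for v in([vt],[vt,vs]):print(fit(v,P,p0))
E
```

```text
[[ 84  84  85  86  86  88  87  88  88  89  92  90  89  89  89  88  89  93
   92  92  92  94  94  93  83  89  89  86  88  91  90  93  92  96]
 [ 85  84  83  85  89  91  91  90  91  91  96  93  90  87  85  86  87  77
   75  75  75  71  69  65  58  67  87  86  88  88  88  90  90  93]
 [ 86  85  84  85  90  94  94  95  93  95  94  94  91  86  84  83  74  67
   59  63  61  56  57  62  51  52  91 208 154  95  91  91  92  94]
 [ 89  86  86  87  92  93  96  93  94  94  93  93  78  73  70  65  60  56
   55  60  64  68  64  70  56  78 169 209 133  92  92  92  93  94]
 [ 91  88  87  88  90  93  93  91  90  91  78  75  65  59  53  55  58  60
   63  64  66  70  68  64 113 191 207 208 100  87  89  89  89  90]
 [ 92  90  86  88  90  90  87  74  73  74  60  58  56  57  60  63  64  66
   66  66  66  68  69  62  85 208 211 212 129 145  91  88  89  89]
 [ 91  89  89  88  88  77  72  58  64  59  53  58  60  60  62  66  67  67
   66  67  68  70  72  65  69 151 209 203 192 174  94  87  88  91]
 [ 88  89  88  77  74  59  51  53  54  53  57  61  63  63  63  66  67  67
   67  68  67  70  70  66  64  91 132 1
[... 1851 characters left out ...]
  86  88]
 [ 86  85  84  85  86  87  88  89  88  88  87  87  85  86  87  87  87  86
   88  87  88  88  93  94  92  94  91  90  88  85  84  83  85  84]]
((157.7076416015625, 180.39939880371094), (313.53369140625, 225.62353515625), 22.166345596313477)
75 185.34375 ((126.4508056640625, 96.07991027832031), (85.23380279541016, 189.9861297607422), 71.10175323486328)
(array([ 0.5253, -0.1479,  0.3292]), np.float64(0.317))
(array([ 0.5238, -0.1473,  0.3257]), np.float64(0.529))
85 235.84375 ((126.26612091064453, 96.82646179199219), (92.05703735351562, 194.90139770507812), 69.9627914428711)
(array([ 0.5247, -0.1463,  0.2861]), np.float64(0.153))
(array([ 0.5247, -0.1469,  0.3129]), np.float64(0.374))
```

```bash
cat >> h.py <<'E'
from scipy.spatial.transform import Rotation as Ro
def rel(x,y,z,yaw):
    "tool shift and turn from the measured pose to TCP x,y,z with tool y along yaw (mod pi)"
    s=state();R=Ro.from_rotvec(s["eef_rot"]).as_matrix();d=R.T@(np.array([x,y,z])-s["ee_pos"])
    a=np.arctan2(R[1,1],R[0,1]);u=(a-yaw+np.pi/2)%np.pi-np.pi/2
    print("t",round(s["t"],2),"pos",s["ee_pos"].round(4),"tooly",round(a,3),"d",d.round(4),"turn",round(u,3),"F",s["force"].round(1),"q7",s["joint_pos"][6].round(2))
E
python3 -c "
from h import *
print(tip_extent, Ro.from_rotvec(state()['eef_rot']).as_matrix().round(3))
rel(.525,-.147,.16,.32)"
```

```text
0.014 [[-0.897  0.442 -0.   ]
 [ 0.442  0.897  0.   ]
 [ 0.     0.    -1.   ]]
t 0.6 pos [0.2873 0.5831 0.2453] tooly 1.113 d [-0.536  -0.5498  0.0853] turn 0.793 F [-0.6  0.2  0.2] q7 -0.21
```

```bash
python3 -m inch '[-0.025,-0.026,0,0.04,-0.05,-0.051,0,0.08,-0.075,-0.077,0,0.12,-0.1,-0.103,0,0.16,-0.13,-0.133,0,0.2,-0.159,-0.163,0,0.24,-0.188,-0.193,0,0.28,-0.217,-0.223,0,0.32,-0.246,-0.252,0,0.36,-0.275,-0.282,0,0.41,-0.304,-0.312,0,0.45,-0.333,-0.342,0,0.5,-0.362,-0.371,0,0.54,-0.391,-0.401,0,0.59,-0.42,-0.431,0,0.63,-0.446,-0.458,0,0.67,-0.472,-0.484,0.02,0.71,-0.496,-0.509,0.04,0.75,-0.518,-0.531,0.06,0.78,-0.536,-0.55,0.085,0.793]' 0.06; python3 -m inch '[0,0,0,0]'; python3 -c "
from h import *
for c in('scene','top'): cv2.imwrite(f'pics/{c}1.png',grab_frame(c))
rel(.525,-.147,.049,.32)
a=cv2.imread('pics/scene1.png');b=cv2.imread('pics/top1.png')
cv2.imwrite('pics/z3.png',np.hstack([cv2.resize(a[190:290,320:420],(400,400)),cv2.resize(b[170:240,330:400],(400,400))]))"
```

```text
t: 2.27
ee_pos: [0.5265, -0.1502, 0.1607]
eef_rot: [1.841, 2.541, 0.001]
force: [1.1, -0.0, 0.2]
gripper_width: 0.7
grip_force: 0.0
t: 2.35
ee_pos: [0.5227, -0.1532, 0.1559]
eef_rot: [-1.847, -2.537, 0.008]
force: [-0.7, -0.8, 0.1]
gripper_width: 0.7
grip_force: 0.0
t 2.45 pos [ 0.524 -0.148  0.159] tooly 0.318 d [0.0004 0.0015 0.11  ] turn -0.002 F [-0.3  1.2  0.8] q7 0.58
```

View pics/z3.png

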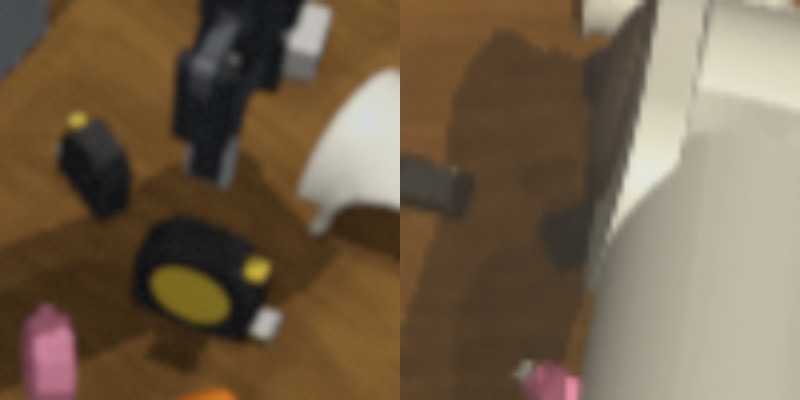

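Scene crop shows the open fingers over the tape, whose top face is at about scene (369,250); the top view is hidden by the arm. I'll check my estimate by reprojection.

```bash
python3 -c "
from h import *
P=boxpts(-.015,.015,-.034,.034,0,.06);c,s=np.cos(.32),np.sin(.32)
X=P@np.array([[c,s,0],[-s,c,0],[0,0,1]])+[.525,-.147,0]
print(((proj('scene',X)-[320,190])*4).round(0).tolist())"
```

```text
[[248.0, 348.0], [261.0, 277.0], [128.0, 301.0], [136.0, 230.0], [267.0, 306.0], [281.0, 235.0], [150.0, 261.0], [158.0, 190.0]]
```

```bash
python3 -m inch '[0,0.001,0.02,0,0,0.001,0.045,0,0,0.001,0.07,0,0,0.001,0.09,0,0,0.001,0.105,0,0,0.001,0.11,0,0,0.001,0.11,0,0,0.001,0.11,0]' ; python3 -m inch '[0,0,0,0,0,0,0,0,0,0,0,0,0,0,0,0,0,0,0,0,0,0,0,0,0,0,0,0,0,0,0,0]' 0.0; python3 -m inch '[0,0,-0.01,0,0,0,-0.03,0,0,0,-0.06,0,0,0,-0.1,0,0,0,-0.14,0,0,0,-0.16,0,0,0,-0.17,0,0,0,-0.17,0,0,0,-0.17,0]'; python3 -c "
from h import *
rel(.5433,.1017,.22,.16);print(state()['gripper_width'],state()['grip_force'],state()['wrist_torque'])
cv2.imwrite('pics/scene2.png',cv2.resize(grab_frame('scene')[130:280,280:440],None,fx=4,fy=4))"
```

```text
t: 3.12
ee_pos: [0.5269, -0.1459, 0.0515]
eef_rot: [1.837, 2.547, 0.002]
force: [0.0, -0.8, -0.1]
gripper_width: 0.706
grip_force: 0.0
t: 3.78
ee_pos: [0.5266, -0.1471, 0.0518]
eef_rot: [1.838, 2.546, 0.001]
force: [-2.0, 0.2, 6.9]
gripper_width: 0.332
grip_force: 58.7
t: 4.53
ee_pos: [0.5252, -0.1466, 0.2197]
eef_rot: [-1.839, -2.546, 0.0]
force: [-0.9, 0.4, -3.5]
gripper_width: 0.332
grip_force: 60.1
t 4.53 pos [ 0.5252 -0.1466  0.2197] tooly 0.32 d [ 0.23    0.0953 -0.0003] turn 0.16 F [-0.9  0.4 -3.5] q7 0.58
0.3319501087037955 60.12924901326187 [-0.02206626 -0.00470981  0.02100719]
```

View pics/scene2.png

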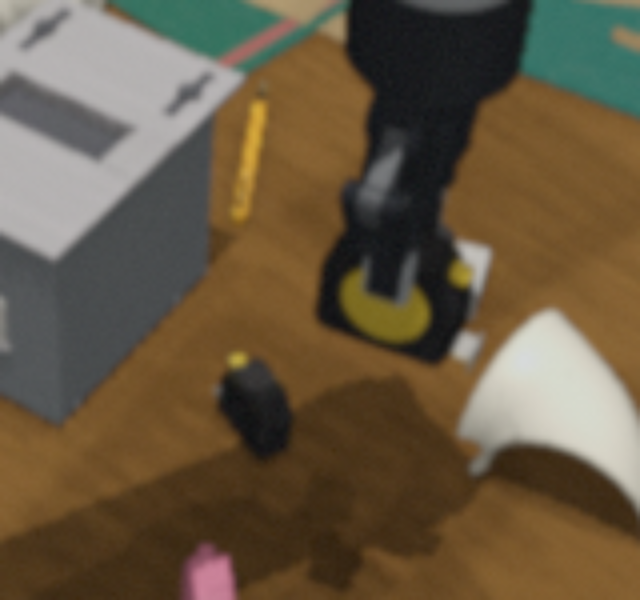

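The tape is held (28 mm opening, 60 N) and hangs level. Now over the slot, slightly higher.

```bash
python3 -m inch '[0.015,0.006,-0.01,0,0.04,0.016,-0.02,0.03,0.07,0.028,-0.02,0.06,0.1,0.041,-0.02,0.09,0.13,0.054,-0.02,0.11,0.16,0.066,-0.02,0.13,0.19,0.079,-0.02,0.15,0.212,0.088,-0.02,0.16,0.225,0.093,-0.018,0.16,0.23,0.095,-0.01,0.16,0.23,0.095,0,0.16,0.23,0.095,0.005,0.16,0.23,0.095,0.005,0.16]'; python3 -c "
from h import *
rel(.5433,.1017,.20,.16)
cv2.imwrite('pics/scene3.png',cv2.resize(grab_frame('scene')[90:220,220:370],None,fx=4,fy=4))
rel(.5433,.1017,.20,.16)"
```

```text
t: 5.67
ee_pos: [0.5419, 0.0988, 0.2121]
eef_rot: [-2.038, -2.387, 0.008]
force: [0.6, 0.6, -2.7]
gripper_width: 0.336
grip_force: 60.1
t 5.67 pos [0.5419 0.0988 0.2121] tooly 0.158 d [0.0026 0.0019 0.0121] turn -0.002 F [ 0.6  0.6 -2.7] q7 -0.07
t 5.72 pos [0.5426 0.0989 0.2133] tooly 0.157 d [0.0027 0.0012 0.0133] turn -0.003 F [ 0.1  0.3 -3.6] q7 -0.07
```

View pics/scene3.png

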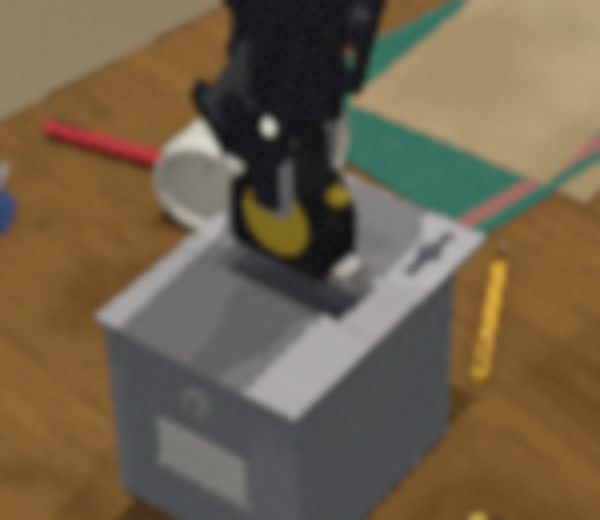

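The tape hangs right over the slot (front slot corner at about scene (304,168)). Coming down slowly to feel.

```bash
python3 -m inch '[0.001,0.0005,0.004,0,0.002,0.001,0.008,0,0.002,0.001,0.012,0,0.002,0.001,0.015,0,0.002,0.001,0.015,0,0.002,0.001,0.015,0]'; python3 -m inch '[0,0,0.001,0,0,0,0.002,0,0,0,0.003,0,0,0,0.004,0,0,0,0.005,0,0,0,0.006,0,0,0,0.007,0,0,0,0.007,0]'; python3 -c "
from h import *
rel(.5433,.1017,.20,.16);print(state()['wrist_torque'])"
```

```text
t: 6.22
ee_pos: [0.5443, 0.1034, 0.2001]
eef_rot: [-2.037, -2.392, 0.001]
force: [0.2, -0.6, -4.3]
gripper_width: 0.333
grip_force: 60.1
t: 6.88
ee_pos: [0.5443, 0.1034, 0.193]
eef_rot: [-2.037, -2.392, 0.001]
force: [-0.2, -0.1, -2.7]
gripper_width: 0.335
grip_force: 60.1
t 6.88 pos [0.5443 0.1034 0.193 ] tooly 0.16 d [-0.0016 -0.0012 -0.007 ] turn 0.0 F [-0.2 -0.1 -2.7] q7 -0.08
[-0.04277941 -0.00550374  0.0105936 ]
```

Foot is about 1 mm above the plate, with no contact yet. Another 6 mm.

```bash
python3 -m inch '[0,0,0.0005,0,0,0,0.001,0,0,0,0.0015,0,0,0,0.002,0,0,0,0.0025,0,0,0,0.003,0,0,0,0.003,0]'; python3 -m inch '[0,0,0.0005,0,0,0,0.001,0,0,0,0.0015,0,0,0,0.002,0,0,0,0.0025,0,0,0,0.003,0,0,0,0.003,0]'
```

```text
t: 7.47
ee_pos: [0.5443, 0.1035, 0.1902]
eef_rot: [-2.037, -2.392, 0.0]
force: [-0.2, -0.7, -3.5]
gripper_width: 0.337
grip_force: 60.1
t: 8.05
ee_pos: [0.5444, 0.1035, 0.1872]
eef_rot: [-2.037, -2.392, 0.0]
force: [-0.4, 0.1, -4.0]
gripper_width: 0.333
grip_force: 60.1
```

It's in the slot with no contact. On down toward the flap.

```bash
python3 -m inch '[0,0,0.001,0,0,0,0.002,0,0,0,0.003,0,0,0,0.004,0,0,0,0.005,0,0,0,0.006,0,0,0,0.006,0]'; python3 -m inch '[0,0,0.001,0,0,0,0.002,0,0,0,0.003,0,0,0,0.004,0,0,0,0.005,0,0,0,0.006,0,0,0,0.006,0]';
```

```text
t: 8.63
ee_pos: [0.5443, 0.1034, 0.181]
eef_rot: [-2.037, -2.392, 0.001]
force: [-0.5, -0.8, -2.8]
gripper_width: 0.339
grip_force: 60.1
t: 9.22
ee_pos: [0.5445, 0.1037, 0.1756]
eef_rot: [-2.037, -2.392, -0.001]
force: [-0.9, 1.6, 2.1]
gripper_width: 0.334
grip_force: 61.1
```

```bash
python3 -m inch '[0,0,0.001,0,0,0,0.002,0,0,0,0.003,0,0,0,0.004,0,0,0,0.005,0,0,0,0.006,0,0,0,0.007,0,0,0,0.008,0,0,0,0.008,0]'; python3 -m inch '[0,0,0.001,0,0,0,0.002,0,0,0,0.003,0,0,0,0.004,0,0,0,0.005,0,0,0,0.006,0,0,0,0.007,0,0,0,0.007,0,0,0,0.007,0]'; python3 -c "
from h import *
rel(.5433,.1017,.157,.16);print(state()['wrist_torque'])"
```

```text
t: 9.97
ee_pos: [0.545, 0.1034, 0.1672]
eef_rot: [2.036, 2.391, 0.001]
force: [1.9, -0.7, 1.4]
gripper_width: 0.338
grip_force: 60.7
t: 10.72
ee_pos: [0.5446, 0.1036, 0.1601]
eef_rot: [2.037, 2.392, 0.0]
force: [2.8, 0.3, -0.6]
gripper_width: 0.339
grip_force: 60.3
t 10.72 pos [0.5446 0.1036 0.1601] tooly 0.16 d [-0.0016 -0.0016  0.0031] turn 0.0 F [ 2.8  0.3 -0.6] q7 -0.08
[ 0.05350565 -0.73961676  0.06077423]
```

```bash
python3 -m inch '[0,0,0.001,0,0,0,0.002,0,0,0,0.003,0,0,0,0.004,0,0,0,0.004,0]'; python3 -m inch '[0,0,0,0,0,0,0,0,0,0,0,0,0,0,0,0,0,0,0,0,0,0,0,0]' 0.05;  python3 -m inch '[0,0,-0.01,0,0,0,-0.025,0,0,0,-0.04,0,0,0,-0.05,0,0,0,-0.055,0,0,0,-0.055,0]'; python3 -c "
from h import *
rel(.5433,.1017,.2,.16)
cv2.imwrite('pics/scene4.png',cv2.resize(grab_frame('scene')[90:220,220:370],None,fx=4,fy=4))"
```

```text
t: 11.13
ee_pos: [0.5442, 0.1034, 0.1559]
eef_rot: [-2.037, -2.392, 0.001]
force: [2.7, 0.1, -0.9]
gripper_width: 0.339
grip_force: 60.3
t: 11.63
ee_pos: [0.5442, 0.1035, 0.1562]
eef_rot: [-2.037, -2.392, 0.001]
force: [-0.1, -0.1, 0.3]
gripper_width: 0.583
grip_force: 0.0
t: 12.13
ee_pos: [0.5454, 0.1037, 0.213]
eef_rot: [2.036, 2.391, 0.004]
force: [0.5, 0.6, 0.4]
gripper_width: 0.585
grip_force: 0.0
t 12.13 pos [0.5454 0.1037 0.213 ] tooly 0.16 d [-0.0016 -0.0024  0.013 ] turn -0.0 F [0.5 0.6 0.4] q7 -0.08
```

View pics/scene4.png

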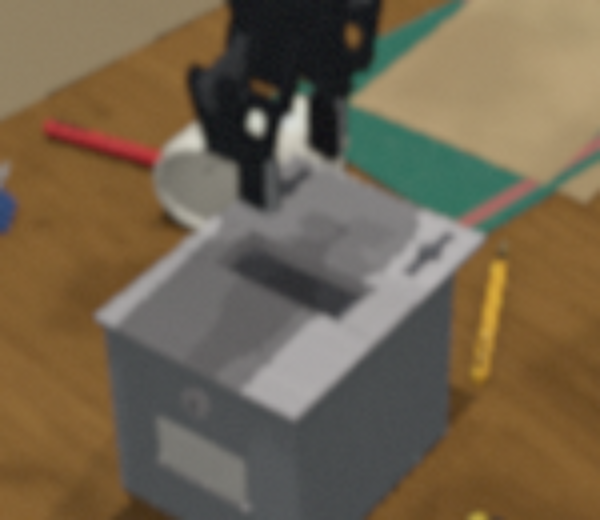

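The tape no longer protrudes, so it has dropped. I'll retreat and look down the slot to check the flap is shut.

```bash
python3 -m inch '[0,0,-0.015,0,0,0,-0.04,0,0.02,0,-0.06,0,0.05,0,-0.07,0,0.08,0,-0.07,0,0.11,0,-0.07,0,0.14,0,-0.07,0,0.17,0,-0.07,0,0.19,0,-0.07,0,0.2,0,-0.07,0,0.2,0,-0.07,0,0.2,0,-0.07,0]'; python3 -c "
from h import *
a=grab_frame('scene');b=grab_frame('top')
cv2.imwrite('pics/z5.png',np.hstack([cv2.resize(a[120:210,240:340],(500,450),interpolation=2),cv2.resize(b[155:245,245:305],(300,450),interpolation=2)]))
a0=cv2.imread('pics/scene0.png');b0=cv2.imread('pics/top0.png')
print(a[152:166,288:298].mean((0,1)),a0[152:166,288:298].mean((0,1)),b[197:206,274:287].mean((0,1)),b0[197:206,274:287].mean((0,1)))
print(look_for('pocket_tape','scene'))"
```

```text
t: 13.18
ee_pos: [0.5125, 0.2999, 0.2804]
eef_rot: [2.037, 2.392, -0.003]
force: [0.8, -1.1, -0.3]
gripper_width: 0.58
grip_force: 0.0
[107.77857143 105.47857143 106.        ] [107.07857143 104.80714286 105.30714286] [112.11111111 111.88888889 115.17094017] [115.99145299 115.82905983 119.79487179]
[{'box': [330.6, 278.4, 16.4, 26.8], 'score': 0.88}, {'box': [376.0, 310.1, 31.8, 42.9], 'score': 0.76}, {'box': [345.6, 232.2, 19.7, 25.3], 'score': 0.64}]
```

View pics/z5.png

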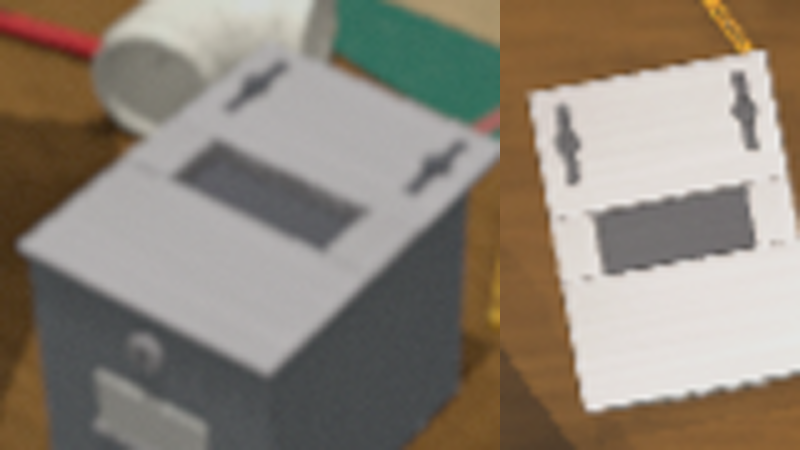

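Both views look like the start: in the crops the slot (270,195 and 675,228) shows the same grey flap, shut, and the tape is gone.

```bash
python3 -c "
from station import *
print(job_done())"
```

```text
the job is handed in; nothing more can be done
None
```

The black and yellow pocket tape is inside the tool-return box with the flap shut, the other things were left alone, and I handed the job in at about 13 s of robot time.

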